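# Load the sample carrier through the check flap

### The arm

A 6-joint arm with a two-finger parallel gripper is mounted at the origin on the work surface. World frame = base frame: x ahead of the robot, y to its left, z up, the work surface at z = 0. Lengths are in m, angles in rad, forces in N, time in s.
With the tool pointing down it reaches from about 0.35 to 0.975 m from the base axis. Payload 4.9 kg.
Tool frame: the origin (TCP) lies midway between the tips of the shut fingers; the grasp point (between the pads) lies 19 mm behind it; z points along the fingers, y is the line along which they close (so a half turn about z gives the same grasp; the last joint's range is limited). The gripper opens to 85 mm and grips with 20 to 120 N. Pads are 22 mm wide; open, the fingers measure 114 mm over their backs; the gripper's body (76 mm by 85 mm) begins 54 mm behind the grasp point. The pads swing forward as they close: fully open they stand 13 mm farther back than shut.
Start: joints at [1.205, 0.053, 1.613, -0, 1.476, -0.119], TCP at [0.153, 0.606, 0.231] pointing down, gripper open.
Joint ranges: [-3.01, 3.01], [-1.01, 2.22], [0.06, 2.58], [-1.02, 4.17], [0.09, 2.62], [-3.14, 3.14]. Speed limits (rad/s): [2.57, 2.57, 3.14, 3.14, 3.14, 3.14].

### API

Orientations are given as a unit quaternion [w, x, y, z].
In Python, from plant import state, grab_frame, job_done, cut_out, place_of gives the robot as it stands.
- The arm moves only by the tool jog_arm, never from a script. Its argument "motion" is text: rows parted by semicolons, each of 7 numbers parted by spaces: the opening in per cent of the stroke, from 0 (shut) to 100 (fully open), then the shift along the tool's x, y, z as a fraction of full scale, then the turn, a rotation vector about the tool's x, y, z as a fraction of full scale. A call has exactly 5 rows; each row is the pose to reach, as a shift and turn from the pose commanded when the call began, along the tool's axes at that moment; what a row does not reach only later rows make up. Full scale, the value 1, is 50 cm for a shift and 1.5 rad for a turn. A row lasts 1/8 s, in which the tool goes at most 62.5 mm and 10.7 degrees, less where a joint would pass 70% of its speed; a pose out of reach is approached as far as the arm can. A call with a number of a shift or a turn outside -1 to 1 is refused whole. A call with a gripper value outside its range is refused whole. The fingers move at their own pace and stop on an object; the grip force is fixed at half the most. Time passes only in rows, so rows that repeat a pose let the fingers close, or fill a call up. It gives the time, the measured TCP pose, the force, the opening and the grip force at its end, in the units of the state.
- state(): the state, without advancing time (a new reading comes with each control period).
- grab_frame(name): name is "side" or "top"; returns a dict with "color" (384x512x3 uint8, red, green, blue), "range_z" (384x512 float32, m along the optical axis (not along the pixel's ray), 0 where there is no reading), "intrinsics" (3x3 intrinsics, pixels), "world_from_camera" (4x4, takes a point from camera to world coordinates). Camera axes: x right, y up, looking along -z (the intrinsics and any distortion apply to the point x, -y, -z); pixel columns grow to the right and rows downward; lengths in m; the calibration is good to about 2 mm. A picture is of the moment at which its call begins.
- job_done(): hands the job in; it is judged then, once.
Trained networks look in the newest picture that a camera, given by its name, has taken for a name from the list of things; names that differ only in an ending like _2 or _b are one class to them, and where a whole thing is asked for, a point or a joint stands for the part that bears it (a point fixed in the world has none). Each returns a list of dicts, best first, with "p" (0 to 1); they miss things now and then, are a little off and sometimes report something else, mostly with a low value. They report only what shows in the picture. A call takes as long as a camera call.
- cut_out(camera, thing): "pixels" (384x512 bool, what is visible of it).
- place_of(camera, thing): "at" ([x, y, z] in m, in world coordinates, good to about 4 mm: a listed point, or the origin of a listed thing).
The state is a dict: "time": time; "joint_pos": joint angles; "joint_vel": joint speeds; "joint_efforts": joint torques, N m; "tool_pos": TCP position; "tool_rot": TCP orientation; "contact_force": force on the tool from outside, world axes, zero at the start; "ft_torque": the same for the moment, N m; "gripper_width": opening from 0.0 (shut) to 1.0 (fully open); "grasp_force": force on a finger pad.
Only numpy, scipy, OpenCV 4.12 (cv2) and the standard library are available. Lean on these libraries where they do the work, as an engineer would, in place of code of your own. Each camera call takes 0.05 s, during which the arm holds its last target. There are 200 camera calls.

### The job

Set the narrow sample carrier down flat in the open loading end of the lane, clear in front of the flap and with its post on the open side, then slide it along the lane floor under the flap until it is pressed firmly but gently home on the rubber buffer, held there for a moment. Let go and leave it resting against the buffer with the flap fallen shut behind it; do not ram the buffer and leave the other things on the bench where they are.

Things in the scene. Friction and masses are not known exactly. Their poses are not given: they have to be found in the camera images.
- carrier: The narrow grey plastic sample carrier, loose, 0.28 to 0.46 kg. Sled 76 mm long (x), 44 mm wide (y), 22 mm high, three white discs on top; a side arm (underside 16 mm up) leads on +y to an upright post at x = 0, y = +44 mm. Origin: centre of the sled's underside, z up. It starts at either of two places, the wide carrier at the other.
- carrier_grip (a point): On the axis of the carrier's post, 68 mm above the carrier's underside: where to grip it. The post is 14 mm (carrier x) by 18 mm (carrier y) thick and runs from 22 to 88 mm above the underside. Best gripped from above with the fingers closing along the carrier's x.
- bay: Aluminium loading lane, fixed, placed and turned differently each run. +x is the push direction, z up; origin on the bench under the flap's hinge line, midway between the rails. Lane floor at z = 6 mm, x = -105 to 195 mm. Two rails, inner faces at y = -24 and +24 mm, 6 mm thick, x = -105 to 165 mm, tops at z = 20 mm: the sled fits with 2 mm to spare each side.
- hinge_end (a point): Free end of the flap's hinge pin, 24 mm to +y of the lane's middle, 50 mm above the bench (pin radius 4 mm). Its pillar (58 mm high) and a housing (45 mm high, lane y = -110 to -40 mm, x = -35 to 115 mm) stand on the -y side. The +y side is open: the carrier goes in with its post there, arm over the rail, the post passing outside this end.
- flap (a joint): Steel flap hung across the lane from the pin: 44 mm wide, 38 mm tall, 3 mm thick. 0 = shut, grows (rad) as its lower edge swings in towards the stop, to 1.6; it cannot swing out. Gravity and a weak spring close it. A carrier pushed under it lifts it to about 0.9 rad with a few newtons of drag; it drops shut when the carrier's tail is about 35 mm past the hinge line.
- flap_edge (a point): Middle of the flap's lower edge; when shut it is 12 mm above the bench, right below the hinge line.
- stop: Grey stop block at the end of the lane, 44 mm wide, 34 mm high. Origin: foot of its face that looks to the flap, 183 mm past the hinge line, on the lane floor. A screw through it carries a black rubber buffer, 20 mm across, 12 mm above the lane floor, its free face 25 to 65 mm in front of this face: set differently each run and not measured, so it must be felt.
- stop_top (a point): Middle of the stop block's top front edge, 34 mm above the lane floor. The buffer gives 4 N per mm, up to 7 mm. Home is a steady 6 to 14 N on it for half a second; over 18 N harms it. Sliding along the rails takes 1 to 4 N by itself. Let go, the carrier eases back a little and friction keeps it resting on the buffer.
- wide_carrier: Bystander, loose: a carrier of the same make but 66 mm wide, which does not fit the lane. Post at y = +55 mm, top 88 mm. Origin: centre of the sled's underside.
- bottle0: Bystander, loose: white bottle with red cap, 66 mm across, 190 mm tall. Origin: centre of its underside.
- bottle2: Bystander, loose: another such bottle.
- dish: Bystander, loose: flat glass dish, 84 mm across, 14 mm high. Origin: centre of its underside.
- weight: Bystander, loose: brass balance weight, 32 mm across, 36 mm high. Origin: centre of its underside.
- vial: Bystander, loose: small amber jar, 28 mm across, 50 mm tall. Origin: centre of its underside.

How it is judged:
By the outcome, as a careful person would: the job done as asked, in the order asked, and still so for the second after the job is handed in, with the robot touching nothing.
It also fails if it takes over 61 s, if anything falls off the work surface, if the arm or the gripper's body presses on something with over 40 N, if the wrist force passes 120 N, or if a joint passes its speed limit or range.

## Working session

There is one attempt and no reset: what is moved stays moved. The work goes in short steps, Python scripts to look and compute and a tool call to move; the robot and the scene stay as the last step left them, time stands still between calls to the robot, and variables do not carry over. Pictures are saved under pics/ and viewed, at most 10 in all, crops included, and the job is handed in when it is done.

Besides the shell and the picture viewer there is one more tool, called after "Emit:" by a JSON object that holds its "fn" and its "kwargs", one argument or row to a line. jog_arm: Moves the arm, as the interface text tells. Shift numbers are shares of 50 cm and turn numbers shares of 1.5 rad, none past 1 either way. Its arguments: {"type":"object","properties":{"motion":{"type":"string"}},"required":["motion"]}

```bash
mkdir -p pics; ls; python3 - <<'E'
from plant import *
import cv2,numpy as np
s=state();print({k:np.round(v,3).tolist() for k,v in s.items()})
for c in("top","side"):
    f=grab_frame(c);cv2.imwrite(f"pics/{c}0.png",f["color"][:,:,::-1])
    print(c,np.round(f["world_from_camera"],3).tolist(),f["intrinsics"].tolist())
    for n in("carrier","carrier_grip","wide_carrier","bay","hinge_end","flap_edge","stop","stop_top","bottle0","dish","weight","vial"):
        print(n,[(np.round(r["at"],3).tolist(),round(r["p"],2)) for r in place_of(c,n)[:3]])
E
```

```text
pics
{'time': 0.0, 'joint_pos': [1.205, 0.053, 1.614, 0.0, 1.476, -0.119], 'joint_vel': [0.002, 0.001, 0.001, 0.001, -0.001, 0.0], 'joint_efforts': [-0.0, -39.367, -37.018, -0.0, 0.007, -0.0], 'tool_pos': [0.152, 0.605, 0.23], 'tool_rot': [-0.0, 0.123, 0.992, -0.001], 'contact_force': [-0.704, 0.634, 0.121], 'ft_torque': [0.007, 0.049, -0.029], 'grasp_force': 0.0, 'gripper_width': 1.002}
top [[0.01, 0.997, -0.08, 0.48], [-1.0, 0.011, 0.018, -0.004], [0.019, 0.08, 0.997, 1.193], [0.0, 0.0, 0.0, 1.0]] [[350.44396917964406, 0.0, 250.64522457641726], [0.0, 350.44396917964406, 195.2098149651523], [0.0, 0.0, 1.0]]
carrier [([0.604, -0.281, 0.005], 0.83)]
carrier_grip [([0.555, -0.276, 0.066], 0.91)]
wide_carrier [([0.498, -0.16, -0.004], 0.77), ([0.537, 0.126, -0.005], 0.43), ([0.576, 0.306, 0.004], 0.37)]
bay [([0.535, 0.126, -0.004], 0.76)]
hinge_end [([0.509, 0.134, 0.052], 0.92), ([0.746, -0.161, 0.004], 0.56)]
flap_edge [([0.532, 0.126, 0.014], 0.49)]
stop [([0.575, 0.31, 0.002], 0.73), ([0.592, -0.519, -0.001], 0.21)]
stop_top [([0.576, 0.305, 0.041], 0.73)]
bottle0 [([0.591, 0.486, 
[... 388 characters left out ...]
5], [0.0, 382.570222011507, 189.62749850349914], [0.0, 0.0, 1.0]]
carrier [([0.6, -0.286, 0.002], 0.58)]
carrier_grip [([0.558, -0.286, 0.067], 0.8), ([0.534, 0.132, 0.015], 0.19)]
wide_carrier [([0.5, -0.151, 0.003], 0.96)]
bay [([0.539, 0.127, -0.002], 0.89), ([0.588, 0.488, -0.005], 0.59)]
hinge_end [([0.51, 0.136, 0.052], 0.92), ([0.59, 0.487, -0.003], 0.43)]
flap_edge [([0.534, 0.13, 0.014], 0.71)]
stop [([0.572, 0.309, 0.007], 0.42)]
stop_top [([0.577, 0.3, 0.041], 0.49)]
bottle0 [([0.591, -0.521, 0.0], 0.73), ([0.589, 0.487, -0.003], 0.56)]
dish [([0.747, -0.163, 0.003], 0.73)]
weight [([0.726, -0.025, -0.001], 0.68), ([0.577, 0.303, 0.04], 0.58)]
vial [([0.39, -0.316, -0.004], 0.44)]
```

View pics/top0.png

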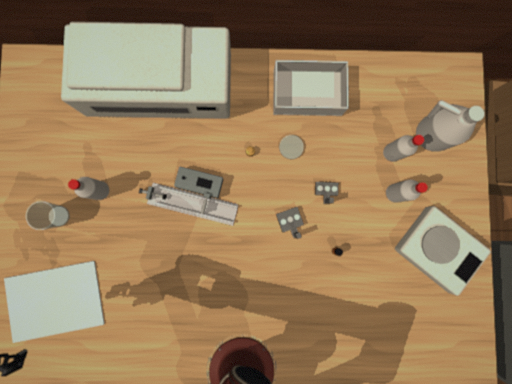

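View pics/side0.png

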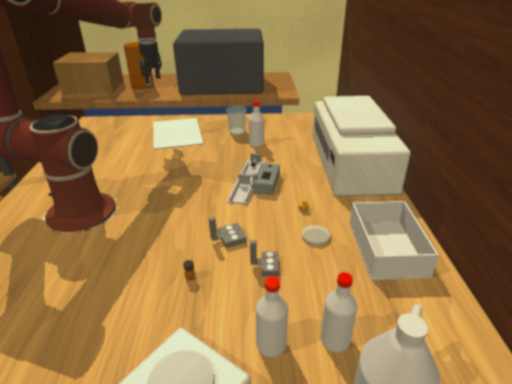

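The top view shows the narrow carrier at about px (327,190), the wide one at (292,218), and the lane from its loading end (237,215) to the stop (150,192). The side view shows the same layout, with the posts toward the robot. Next I'll refine both poses with depth.

```bash
cat > h.py <<'E'
from plant import *
import cv2,numpy as np
def pts(f,mask=None):
    d=f["range_z"];K=f["intrinsics"];T=np.array(f["world_from_camera"])
    m=(d>0) if mask is None else (d>0)&mask
    v,u=np.nonzero(m);z=d[v,u]
    p=np.c_[(u-K[0,2])*z/K[0,0],-(v-K[1,2])*z/K[1,1],-z]
    return p@T[:3,:3].T+T[:3,3],f["color"][v,u]
def poll(names,n=3,cams=("top","side")):
    out={}
    for c in cams:
        for _ in range(n):
            grab_frame(c)
            for k in names:
                r=place_of(c,k)
                if r and r[0]["p"]>.3: out.setdefault((k,c),[]).append(r[0]["at"])
    for k,v in out.items(): print(k,len(v),np.round(np.median(v,0),4),np.round(np.std(v,0),4))
    return out
E
python3 - <<'E'
from h import *
poll(["carrier","carrier_grip","hinge_end","stop_top","bay"],2)
for c in("top","side"):
    P=[];
    for _ in range(2):
        f=grab_frame(c);p,col=pts(f);P.append(np.c_[p,col])
    P=np.vstack(P);np.save(c+".npy",P)
    for nm,(cx,cy,r) in dict(carrier=(.6,-.283,.075),bay=(.55,.15,.17)).items():
        q=P[(np.hypot(P[:,0]-cx,P[:,1]-cy)<r)]
        print(c,nm,len(q),np.histogram(q[:,2],np.arange(-.02,.1,.004))[0])
        if nm=="carrier":
            t=q[(q[:,2]>.012)&(q[:,2]<.032)&(q[:,0]>.57)];print(cv2.minAreaRect((t[:,:2]*1000).astype(np.float32)),t[:,:3].mean(0))
            w=t[t[:,3:].min(1)>170];print("white",len(w),cv2.fitLine((w[:,:2]*1000).astype(np.float32),2,0,.1,.1).ravel(),w[:,:3].mean(0))
            t=q[(q[:,2]>.04)];print("post",len(t),t[:,:3].mean(0),t[:,2].max())
E
```

```text
('carrier', 'top') 2 [ 0.6053 -0.2828  0.0029] [0.001  0.0014 0.0012]
('carrier_grip', 'top') 2 [ 0.5544 -0.2782  0.0661] [0.0007 0.0001 0.0004]
('hinge_end', 'top') 2 [0.5098 0.133  0.0504] [0.0016 0.0004 0.001 ]
('stop_top', 'top') 2 [0.5754 0.3064 0.0377] [0.0014 0.0005 0.0012]
('bay', 'top') 2 [ 0.5366  0.1242 -0.004 ] [0.0011 0.001  0.0008]
('carrier_grip', 'side') 2 [ 0.558  -0.2836  0.0678] [0.0015 0.0002 0.0003]
('hinge_end', 'side') 2 [0.5109 0.1367 0.0518] [0.0002 0.0011 0.0001]
('stop_top', 'side') 2 [0.5757 0.3031 0.043 ] [0.0007 0.0008 0.0015]
('bay', 'side') 2 [ 0.5382  0.127  -0.003 ] [0.0018 0.0003 0.0003]
('carrier', 'side') 1 [ 0.6035 -0.2818 -0.0023] [0. 0. 0.]
top carrier 2957 [   0    0    0  131 1062  942   60    8   17  123  400  111    6    4
    1    5    3    2    0    5    6    1    3    9    0    9   27   22
    0]
((596.9613647460938, -279.67889404296875), (75.33929443359375, 51.296260833740234), 89.71281433105469) [ 0.59844788 -0.27988757  0.02162221]
white 55 [ 1.7094214e-02  9.9985391e-01  6.0131110e+02 -2.8887799e+02] [ 0.6013111  -0.288878    0.02205
[... 176 characters left out ...]
   74   62    4    0    0    0    0    0    0    0
    0]
side carrier 3267 [   0    0    0    0  795 1241   37   38   36   88  636  105   14   15
   17   17   13   18   17   14   19   15   18   16   16   16   31   35
    0]
((598.5034790039062, -280.635986328125), (83.87162017822266, 52.60360336303711), 88.66889953613281) [ 0.60120989 -0.28685982  0.02175084]
white 69 [ 1.7129929e-03  9.9999851e-01  6.0287689e+02 -2.8829822e+02] [ 0.6028769  -0.28829821  0.02266875]
post 245 [ 0.55952337 -0.28518429  0.06900074] 0.0903884277835626
side bay 7465 [   0    0    0    3 1409 2948  788  261  138  228  232  117  102   95
  109  183  643  117   57   35    0    0    0    0    0    0    0    0
    0]
```

```bash
cat >> h.py <<'E'
from scipy.optimize import minimize
def hb(x,y):
    h=np.zeros_like(x)
    def b(x0,x1,y0,y1,z): h[(x>x0)&(x<x1)&(y>y0)&(y<y1)]=z
    b(-.105,.195,-.03,.03,.006);b(-.105,.165,.024,.03,.02);b(-.105,.165,-.03,-.024,.02)
    b(-.035,.115,-.11,-.04,.045);b(.183,.205,-.022,.022,.04)
    h[(abs(x)<.012)&(y>-.045)&(y<.03)]=np.nan
    h[(x>.205)]=np.nan
    return h
def fit(P,h,x0,blur=.002,zs=True):
    def cost(v):
        c,s=np.cos(v[2]),np.sin(v[2]);d=P[:,:2]-v[:2]
        x,y=d[:,0]*c+d[:,1]*s,-d[:,0]*s+d[:,1]*c
        e=sum(np.minimum(abs(P[:,2]-v[3]-h(x+a,y+b)),.012) for a in(-blur,0,blur) for b in(-blur,0,blur))
        return np.nanmean(e)*1e3
    best=None
    for k in range(3):
        X=np.array(x0 if best is None else best.x)
        S=np.vstack([X]+[X+np.eye(4)[i]*[.006,.006,.05,.003][i]*(-1)**k for i in range(4)])
        r=minimize(cost,X,method="Nelder-Mead",options=dict(initial_simplex=S,xatol=1e-5,fatol=1e-5))
        if best is None or r.fun<best.fun: best=r
    return best.x,best.fun
E
python3 - <<'E'
from h import *
def hc(x,y):
    h=np.zeros_like(x);h[(abs(x)<.038)&(abs(y)<.022)]=.022
    h[(abs(x)<.007)&(y>.022)&(y<.035)]=.022
    h[(abs(x)<.007)&(y>.035)&(y<.053)]=.088
    return h
for c in("top","side"):
    P=np.load(c+".npy")
    q=P[np.hypot(P[:,0]-.55,P[:,1]-.13)<.17]
    for x0 in([.535,.127,1.35,0],[.539,.124,1.32,0]): print(c,"bay",fit(q,hb,x0))
    q=P[np.hypot(P[:,0]-.595,P[:,1]+.283)<.08]
    for x0 in([.602,-.283,1.57,0],[.599,-.28,1.53,0]): print(c,"car",fit(q,hc,x0))
E
```

```text
top bay (array([5.33420889e-01, 1.28791153e-01, 1.33055015e+00, 2.44551722e-06]), np.float64(20.84016881471393))
top bay (array([5.33496536e-01, 1.29112503e-01, 1.33103538e+00, 9.81688319e-06]), np.float64(20.83624284338953))
top car (array([ 6.00434363e-01, -2.81257774e-01,  1.54958242e+00, -2.56281706e-04]), np.float64(20.925735132422684))
top car (array([ 6.00499864e-01, -2.81233272e-01,  1.55251559e+00, -2.56281705e-04]), np.float64(20.926080317536588))
side bay (array([5.36811273e-01, 1.29800399e-01, 1.32804101e+00, 7.31586177e-04]), np.float64(21.24968579087863))
side bay (array([5.36710012e-01, 1.29605387e-01, 1.33607020e+00, 7.35209657e-04]), np.float64(21.273434144278706))
side car (array([ 6.03661252e-01, -2.82518882e-01,  1.56523952e+00,  3.81038945e-04]), np.float64(25.082319856563082))
side car (array([ 6.03643940e-01, -2.82257520e-01,  1.56490561e+00,  3.42061429e-04]), np.float64(25.098098047095664))
```

```bash
cat >> h.py <<'E'
def plan(start,targets):
    "poses (x,y,z,angle of tool y in world) -> fractions for jog_arm"
    a=start[3];X=np.array([-np.sin(a),np.cos(a)]);Y=np.array([np.cos(a),np.sin(a)])
    for t in targets:
        d=np.array(t[:3])-start[:3]
        print(np.round([d[:2]@X/.5,d[:2]@Y/.5,-d[2]/.5,-(t[3]-a)/1.5],4))
def meas():
    s=state();w,x,y,z=s["tool_rot"]
    print("t",s["time"],"pos",np.round(s["tool_pos"],4),"ang",round(float(np.arctan2(1-2*(x*x+z*z),2*(x*y-w*z))),4),"F",np.round(s["contact_force"],2),"w",round(float(s["gripper_width"]),3),"gf",s["grasp_force"])
    return s
E
python3 - <<'E'
from h import *
meas()
s0=np.array([.153,.606,.231,1.324])
m=s0+np.array([.14,-.27,0,.0]); plan(s0,[m])
m2=m+np.array([.14,-.27,0,.1]); plan(m,[m2])
m3=np.array([.558,-.281,.20,1.557]);plan(m2,[m3,m3*[1,1,0,1]+[0,0,.12,0]])
E
```

```text
t 2.7 pos [0.1527 0.606  0.2313] ang 1.324 F [ 0.34  0.3  -0.2 ] w 1.002 gf 0.0
[-0.4034 -0.4552 -0.     -0.    ]
[-0.4034 -0.4552 -0.     -0.0667]
[-0.3488 -0.65    0.062  -0.0887]
[-0.3488 -0.65    0.222  -0.0887]
```

Emit:
{"fn": "jog_arm", "kwargs": {
  "motion": "100 -0.4034 -0.4552 0 0 0 0;100 -0.4034 -0.4552 0 0 0 0;100 -0.4034 -0.4552 0 0 0 0;100 -0.4034 -0.4552 0 0 0 0;100 -0.4034 -0.4552 0 0 0 0"
}}

```text
time: 3.32
tool_pos: [0.2933, 0.3342, 0.2315]
tool_rot: [0.0, 0.123, 0.992, 0.0]
contact_force: [0.9, 0.1, 0.5]
gripper_width: 0.999
grasp_force: 0.0
```

Emit:
{"fn": "jog_arm", "kwargs": {
  "motion": "100 -0.4034 -0.4552 0 0 0 -0.0667;100 -0.4034 -0.4552 0 0 0 -0.0667;100 -0.4034 -0.4552 0 0 0 -0.0667;100 -0.4034 -0.4552 0 0 0 -0.0667;100 -0.4034 -0.4552 0 0 0 -0.0667"
}}

```text
time: 3.95
tool_pos: [0.4334, 0.0639, 0.2318]
tool_rot: [0.001, 0.074, 0.997, 0.0]
contact_force: [-0.3, 0.1, 0.7]
gripper_width: 1.002
grasp_force: 0.0
```

```bash
python3 - <<'E'
from h import *
s=meas()
st=np.array([*s["tool_pos"],1.424])
plan(st,[[.558,-.281,.16,1.557]])
E
```

```text
t 3.95 pos [0.4334 0.0639 0.2318] ang 1.4229 F [-0.33  0.08  0.69] w 1.002 gf 0.0
[-0.3474 -0.6459  0.1435 -0.0887]
```

Emit:
{"fn": "jog_arm", "kwargs": {
  "motion": "100 -0.28 -0.52 0.08 0 0 -0.0887;100 -0.28 -0.52 0.08 0 0 -0.0887;100 -0.28 -0.52 0.08 0 0 -0.0887;100 -0.28 -0.52 0.08 0 0 -0.0887;100 -0.28 -0.52 0.08 0 0 -0.0887"
}}

```text
time: 4.58
tool_pos: [0.5335, -0.2141, 0.191]
tool_rot: [0.0, 0.008, 1.0, -0.0]
contact_force: [-0.3, 0.8, 0.3]
gripper_width: 1.001
grasp_force: 0.0
```

```bash
python3 - <<'E'
from h import *
s=meas()
a=1.557
plan(np.array([*s["tool_pos"],a]),[[.558,-.281,.12,a],[.558,-.281,.05,a]])
E
```

```text
t 4.575 pos [ 0.5335 -0.2141  0.191 ] ang 1.5556 F [-0.25  0.77  0.34] w 1.001 gf 0.0
[-0.0509 -0.1331  0.1419 -0.    ]
[-0.0509 -0.1331  0.2819 -0.    ]
```

Emit:
{"fn": "jog_arm", "kwargs": {
  "motion": "100 -0.0509 -0.1331 0.1 0 0 0;100 -0.0509 -0.1331 0.14 0 0 0;100 -0.0509 -0.1331 0.2 0 0 0;100 -0.0509 -0.1331 0.25 0 0 0;100 -0.0509 -0.1331 0.2819 0 0 0"
}}

```text
time: 5.2
tool_pos: [0.557, -0.2782, 0.0487]
tool_rot: [-0.001, 0.007, 1.0, 0.001]
contact_force: [0.9, 0.4, 0.0]
gripper_width: 1.002
grasp_force: 0.0
```

```bash
python3 - <<'E'
from h import *
s=meas()
for c in("side","top"):
    f=grab_frame(c);
    im=f["color"][:,:,::-1]; im=im[190:310,180:320] if c=="side" else im[150:270,270:390]
    cv2.imwrite(f"pics/g_{c}.png",cv2.resize(im,None,fx=4,fy=4))
E
```

```text
t 5.2 pos [ 0.557  -0.2782  0.0487] ang 1.557 F [0.94 0.37 0.01] w 1.002 gf 0.0
```

View pics/g_side.png

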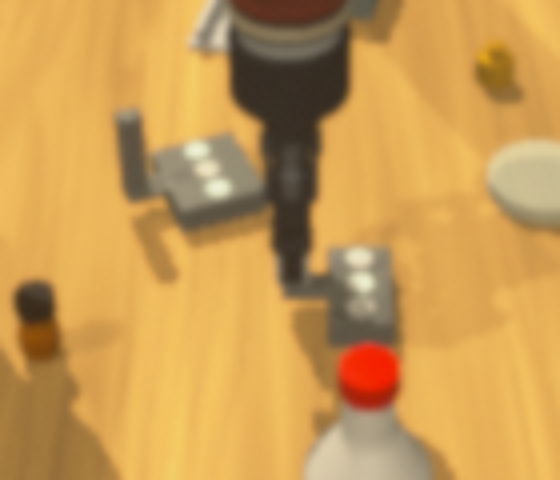

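The crop shows the near finger in front of the post (crop px ~(292,270)), with the side arm running right to the sled. The fingers straddle the post, so I'm closing them.

Emit:
{"fn": "jog_arm", "kwargs": {
  "motion": "0 0 0 0 0 0 0;0 0 0 0 0 0 0;0 0 0 0 0 0 0;0 0 0 0 0 0 0;0 0 0 0 0 0 0"
}}

```text
time: 5.92
tool_pos: [0.5579, -0.2788, 0.051]
tool_rot: [0.0, 0.007, 1.0, -0.0]
contact_force: [-0.7, -0.2, 2.6]
gripper_width: 0.153
grasp_force: 59.8
```

Emit:
{"fn": "jog_arm", "kwargs": {
  "motion": "0 0 0 0 0 0 0;0 0 0 0 0 0 0;0 0 0 0 0 0 0;0 0 0 -0.02 0 0 0;0 0 0 -0.04 0 0 0"
}}

```text
time: 6.55
tool_pos: [0.5566, -0.2776, 0.0692]
tool_rot: [-0.001, 0.007, 1.0, 0.001]
contact_force: [-0.1, 0.1, -4.2]
gripper_width: 0.154
grasp_force: 59.2
```

```bash
python3 - <<'E'
from h import *
st=np.array([.557,-.278,.0695,1.557])
m=np.array([.517,-.1,.16,1.444]); plan(st,[st+[0,0,.06,0],m]); plan(m,[[.4776,.0793,.16,1.331],[.4776,.0793,.12,1.331]])
E
```

```text
[ 0.    0.   -0.12 -0.  ]
[ 0.0849  0.3549 -0.181   0.0753]
[ 0.1235  0.3458 -0.      0.0753]
[0.1235 0.3458 0.08   0.0753]
```

Emit:
{"fn": "jog_arm", "kwargs": {
  "motion": "0 0 0 -0.12 0 0 0;0 0.01 0.06 -0.181 0 0 0.0753;0 0.04 0.16 -0.181 0 0 0.0753;0 0.065 0.26 -0.181 0 0 0.0753;0 0.0849 0.3549 -0.181 0 0 0.0753"
}}

```text
time: 7.18
tool_pos: [0.5165, -0.0987, 0.1606]
tool_rot: [-0.0, 0.063, 0.998, 0.0]
contact_force: [0.7, 0.8, -3.7]
gripper_width: 0.157
grasp_force: 59.6
```

Emit:
{"fn": "jog_arm", "kwargs": {
  "motion": "0 0.03 0.1 0 0 0 0.0753;0 0.08 0.22 0 0 0 0.0753;0 0.1235 0.3458 0 0 0 0.0753;0 0.1235 0.3458 0.04 0 0 0.0753;0 0.1235 0.3458 0.08 0 0 0.0753"
}}

```text
time: 7.8
tool_pos: [0.4776, 0.0803, 0.1205]
tool_rot: [0.0, 0.118, 0.993, 0.0]
contact_force: [0.1, -0.1, -3.9]
gripper_width: 0.152
grasp_force: 60.1
```

```bash
python3 - <<'E'
from h import *
s=meas()
poll(["carrier","carrier_grip","bay","hinge_end"],3)
for c in("top","side"):
    P=[]
    for _ in range(3):
        f=grab_frame(c);p,col=pts(f);P.append(np.c_[p,col])
    np.save(c+"2.npy",np.vstack(P))
    im=f["color"][:,:,::-1]; im=im[130:250,190:330] if c=="side" else im[150:270,120:260]
    cv2.imwrite(f"pics/c_{c}.png",cv2.resize(im,None,fx=5,fy=5))
E
```

```text
t 7.8 pos [0.4776 0.0803 0.1205] ang 1.3339 F [ 0.15 -0.11 -3.91] w 0.152 gf 60.136048793792725
('carrier_grip', 'top') 1 [ 0.7456 -0.16    0.0031] [0. 0. 0.]
('bay', 'top') 3 [ 0.5373  0.1253 -0.0024] [0.0882 0.0687 0.0007]
('hinge_end', 'top') 3 [0.5092 0.1335 0.051 ] [0.0005 0.0024 0.0008]
('carrier', 'top') 2 [0.5219 0.0684 0.0734] [0.0006 0.0009 0.0008]
('carrier', 'side') 3 [0.5179 0.0669 0.0666] [0.0012 0.0011 0.0014]
('carrier_grip', 'side') 2 [0.4776 0.0759 0.137 ] [0.0003 0.0003 0.0014]
('bay', 'side') 3 [ 0.5346  0.1289 -0.0036] [0.0008 0.0005 0.0007]
('hinge_end', 'side') 3 [0.512  0.1356 0.0523] [0.0007 0.001  0.0012]
```

View pics/c_top.png

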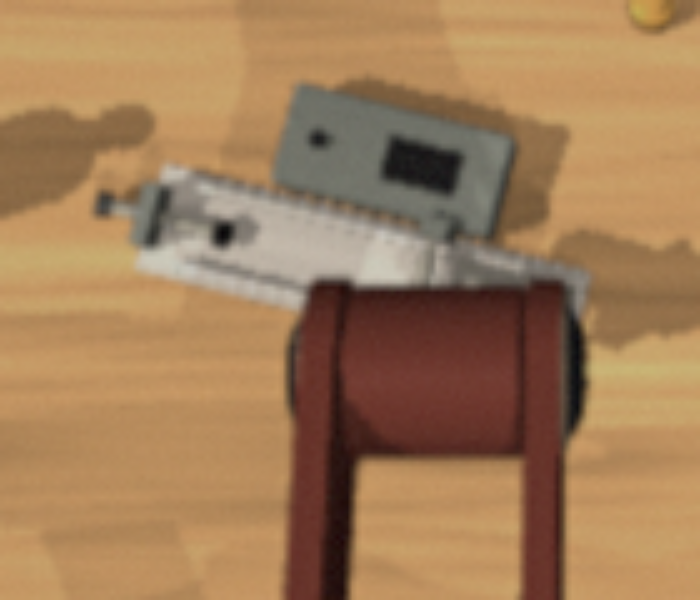

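View pics/c_side.png

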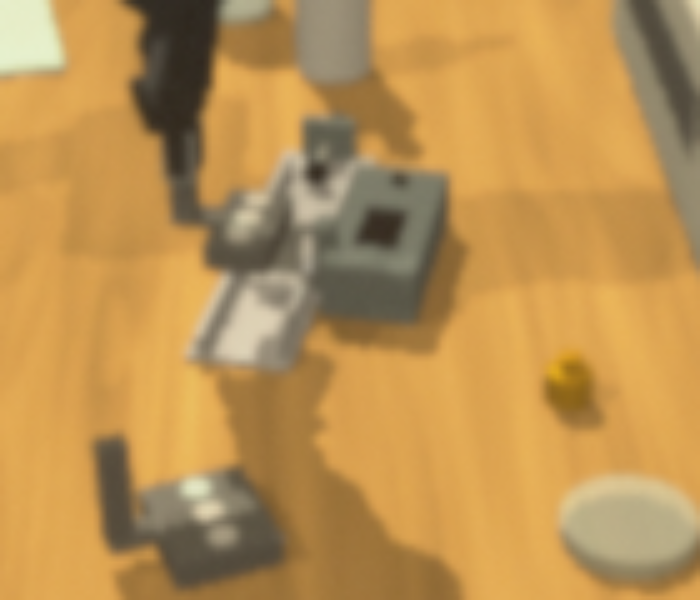

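The top crop shows the carrier hidden by the wrist, with the buffer at crop px (222,234) in front of the stop at (150,215). The side crop shows the carrier hanging level beside the lane's loading end (sled at ~(240,235)). I'll fit the carrier's pose relative to the lane in the side camera.

```bash
python3 - <<'E'
from h import *
P=np.load("side2.npy")
q=P[(np.hypot(P[:,0]-.52,P[:,1]-.068)<.07)&(P[:,2]>.075)&(P[:,2]<.11)]
print(np.histogram(q[:,2],np.arange(.074,.111,.003)))
t=q[(q[:,2]>.086)&(q[:,2]<.099)]
a=1.333;X=np.array([np.cos(a),np.sin(a)]);Y=np.array([-X[1],X[0]])
u=t[:,:2]@X;v=t[:,:2]@Y
w=t[t[:,3:].min(1)>150]
print("top z",np.median(t[:,2]),"white",len(w),w[:,:3].mean(0), cv2.fitLine((w[:,:2]*1000).astype(np.float32),2,0,.1,.1).ravel())
# lateral edges per u-slice
for k in np.arange(u.min(),u.max(),.008):
    m=(u>=k)&(u<k+.008); print(round(k,3),m.sum(),np.round(np.sort(v[m])[[0,1,2,-3,-2,-1]],4) if m.sum()>6 else "")
tool=np.array([.4776,.0798]);print("tool uv",tool@X,tool@Y)
b=P[np.hypot(P[:,0]-.55,P[:,1]-.13)<.17]
ub=b[:,:2]@X;vb=b[:,:2]@Y
ok=~((b[:,2]>.06)|(np.hypot(b[:,0]-.50,b[:,1]-.07)<.075)&(b[:,2]>.03))
r=fit(b[ok],hb,[.536,.129,1.331,0]);print("bay side",r, r[0][:2]@X,r[0][:2]@Y)
P=np.load("top2.npy");b=P[np.hypot(P[:,0]-.55,P[:,1]-.13)<.17];b=b[b[:,2]<.07]
r=fit(b,hb,[.536,.129,1.331,0]);print("bay top",r, r[0][:2]@X,r[0][:2]@Y)
E
```

```text
(array([ 27,  42,  44,  41,  65, 253, 294,  11,  17,  13,  12,  15]), array([0.074, 0.077, 0.08 , 0.083, 0.086, 0.089, 0.092, 0.095, 0.098,
       0.101, 0.104, 0.107, 0.11 ]))
top z 0.0919547004671627 white 39 [0.52333961 0.07712885 0.09269475] [2.7022228e-01 9.6279794e-01 5.2333960e+02 7.7128853e+01]
0.147 74 [-0.5129 -0.5127 -0.5125 -0.4729 -0.4727 -0.4723]
0.155 52 [-0.5122 -0.5117 -0.5112 -0.4715 -0.4713 -0.4702]
0.163 57 [-0.5134 -0.513  -0.5128 -0.4727 -0.4726 -0.4723]
0.171 68 [-0.5135 -0.5119 -0.5118 -0.4449 -0.4421 -0.4418]
0.179 112 [-0.5133 -0.5131 -0.5129 -0.4401 -0.44   -0.4395]
0.187 71 [-0.5134 -0.5134 -0.5115 -0.4553 -0.455  -0.4549]
0.195 60 [-0.5128 -0.5127 -0.5123 -0.4607 -0.4602 -0.4577]
0.203 43 [-0.5133 -0.5133 -0.513  -0.4753 -0.4726 -0.4719]
0.211 49 [-0.5124 -0.5123 -0.5119 -0.4705 -0.4704 -0.4694]
0.219 38 [-0.5137 -0.5133 -0.5133 -0.4752 -0.4723 -0.472 ]
0.227 3 
tool uv 0.19005857417943617 -0.4453622552270003
bay side (array([5.36291461e-01, 1.28604290e-01, 1.32933531e+00, 6.85786863e-04]), np.float64(21.893403300012807)) 0.2513149347137569 -0.49090569218229635
bay top (array([5.34355122e-01, 1.28501094e-01, 1.33660762e+00, 4.56541948e-05]), np.float64(20.913711101783445)) 0.2507585162315765 -0.48904815138689056
```

Emit:
{"fn": "jog_arm", "kwargs": {
  "motion": "0 0.004 0 0.02 0 0 0;0 0.004 0 0.05 0 0 0;0 0.004 0 0.08 0 0 0;0 0.004 0 0.087 0 0 0;0 0.004 0 0.087 0 0 0"
}}

```text
time: 10.22
tool_pos: [0.476, 0.0793, 0.0767]
tool_rot: [-0.001, 0.119, 0.993, -0.0]
contact_force: [-1.2, 0.2, -4.0]
gripper_width: 0.154
grasp_force: 60.1
```

```bash
cat > lat.py <<'E'
from h import *
s=meas()
P=[]
for _ in range(5):
    f=grab_frame("side");p,col=pts(f);P.append(np.c_[p,col])
P=np.vstack(P);np.save("side3.npy",P)
im=f["color"][:,:,::-1][150:240,210:310];cv2.imwrite(f"pics/l{s['time']:.1f}.png",cv2.resize(im,None,fx=6,fy=6,interpolation=cv2.INTER_CUBIC))
a=1.333;X=np.array([np.cos(a),np.sin(a)]);Y=np.array([-X[1],X[0]])
tc=s["tool_pos"][:2];u=P[:,:2]@X-tc@X;v=P[:,:2]@Y-(-.4907)
top=s["tool_pos"][2]-.05+.022
m=(abs(u)<.037)&(abs(P[:,2]-top)<.005)&(abs(v)<.04)
for k in np.arange(-.037,.037,.008):
    w=np.sort(v[m&(u>=k)&(u<k+.008)]*1e3);print("sled",round(k,3),len(w),np.round(w[[0,2,4,-5,-3,-1]],1) if len(w)>9 else "")
# lane cross sections beyond the carrier
for lo,hi in((-.06,-.045),(.09,.12),(.12,.15),(.15,.20)):
    mm=(u>lo)&(u<hi)&(abs(v)<.04)&(P[:,2]<.06)
    b=np.digitize(v[mm],np.arange(-.04,.041,.002));z=P[mm,2]*1e3
    print(lo,[(-41+2*i,int(np.median(z[b==i]))) for i in range(1,41) if (b==i).sum()>2])
E
python3 lat.py; ls pics
```

```text
t 10.225 pos [0.476  0.0793 0.0767] ang 1.3312 F [-1.21  0.18 -4.04] w 0.154 gf 60.09374141693115
sled -0.037 118 [-20.7 -20.2 -20.2  20.4  21.1  21.5]
sled -0.029 81 [-21.7 -21.  -19.   19.8  20.6  22.2]
sled -0.021 85 [-20.4 -20.1 -19.3  21.3  21.8  26.2]
sled -0.013 133 [-21.6 -21.  -20.7  38.5  38.6  38.9]
sled -0.005 112 [-20.2 -19.9 -19.4  37.2  39.3  40. ]
sled 0.003 112 [-21.3 -20.6 -20.5  34.9  35.8  37.9]
sled 0.011 77 [-19.7 -19.  -18.3  19.9  22.7  29.4]
sled 0.019 82 [-21.6 -21.  -20.6  21.5  21.8  22.2]
sled 0.027 71 [-19.9 -19.6 -19.   19.3  19.5  21.1]
sled 0.035 13 [-17.8 -11.   -6.9   3.5  14.2  18.1]
-0.06 [(-39, 0), (-37, 0), (-35, 0), (-33, 1), (-31, 1), (-29, 2), (-27, 0), (-25, 1), (-23, 0), (-21, 0), (-19, 0), (-17, 1), (-15, 0), (-13, 0), (-11, 0), (-9, 1), (-7, 2), (-5, 3), (-3, 1), (-1, 0), (1, 1), (3, 1), (5, 1), (7, 0), (9, 0), (11, 0), (13, 1), (15, 1), (17, 0), (19, 0), (21, 1), (23, 0), (25, 0), (27, 0), (29, 1), (31, 1), (33, 0), (35, 0), (37, 0), (39, 2)]
0.09 [(-19, 7), (-17, 6), (-15, 7), (-13, 6)]
0.12 [(-31, 18), (-27, 20), (-11, 6), (-7, 7), (13, 7), (21, 7), (23, 19), (25, 20), (27, 20)]
0.15 [(-31, 19), (-29, 20), (-27, 20), (-25, 19), (-19, 8), (-17, 6), (-15, 7), (-13, 7), (-11, 7), (-9, 7), (-7, 7), (-5, 7), (-3, 11), (-1, 7), (1, 9), (3, 7), (5, 8), (7, 6), (9, 7), (11, 6), (13, 7), (15, 6), (17, 6), (19, 6), (21, 6), (23, 13), (25, 19), (27, 20), (29, 18), (35, 7), (39, 1)]
c_side.png
c_top.png
g_side.png
g_top.png
l10.2.png
side0.png
top0.png
```

Emit:
{"fn": "jog_arm", "kwargs": {
  "motion": "0 -0.001 0 0.008 0 0 0;0 -0.001 0 0.015 0 0 0;0 -0.001 0 0.022 0 0 0;0 -0.001 0 0.028 0 0 0;0 -0.001 0 0.033 0 0 0"
}}

```text
time: 11.1
tool_pos: [0.4767, 0.0792, 0.0606]
tool_rot: [-0.0, 0.12, 0.993, -0.0]
contact_force: [-0.2, 0.3, -4.0]
gripper_width: 0.157
grasp_force: 60.1
```

```bash
python3 lat.py | head -12
```

```text
t 11.1 pos [0.4767 0.0792 0.0606] ang 1.3312 F [-0.17  0.3  -3.97] w 0.157 gf 60.10005712509155
sled -0.037 114 [-20.4 -20.1 -19.9  21.1  21.8  22.5]
sled -0.029 76 [-20.8 -20.5 -17.9  20.3  20.7  21.3]
sled -0.021 85 [-20.1 -19.8 -19.2  19.9  27.1  34.1]
sled -0.013 140 [-20.6 -20.4 -20.3  39.4  39.5  39.9]
sled -0.005 111 [-20.  -19.1 -18.7  36.9  38.1  39.9]
sled 0.003 102 [-21.  -20.9 -20.4  35.5  36.2  36.7]
sled 0.011 87 [-19.6 -19.4 -18.4  23.1  26.4  30.4]
sled 0.019 69 [-20.9 -20.4 -20.   18.8  19.6  21.7]
sled 0.027 77 [-22.1 -19.6 -19.4  20.8  21.5  21.9]
sled 0.035 10 [-17.4   0.3   0.4   4.3   7.5   7.6]
-0.06 [(-39, 0), (-37, 0), (-35, 1), (-33, 0), (-31, 0), (-29, 1), (-27, 0), (-25, 0), (-23, 1), (-21, 0), (-19, 1), (-17, 0), (-15, 0), (-13, 1), (-11, 0), (-9, 1), (-7, 1), (-5, 0), (-3, 0), (-1, 0), (1, 2), (3, 1), (5, 1), (7, 0), (9, 0), (11, 1), (13, 0), (15, 0), (17, 0), (19, 0), (21, 0), (23, 0), (25, 0), (27, 0), (29, 0), (31, 1), (33, 1), (35, 0), (37, 0), (39, 0)]
```

Emit:
{"fn": "jog_arm", "kwargs": {
  "motion": "0 0 0 0.002 0 0 0;0 0 0 0.004 0 0 0;0 0 0 0.006 0 0 0;0 0 0 0.008 0 0 0;0 0 0 0.008 0 0 0"
}}

```text
time: 11.98
tool_pos: [0.477, 0.0792, 0.0573]
tool_rot: [0.0, 0.12, 0.993, 0.0]
contact_force: [-2.6, -0.2, 1.1]
gripper_width: 0.152
grasp_force: 60.8
```

Emit:
{"fn": "jog_arm", "kwargs": {
  "motion": "0 0 0.015 -0.0005 0 0 0;0 0 0.03 -0.0005 0 0 0;0 0 0.045 -0.0005 0 0 0;0 0 0.06 -0.0005 0 0 0;0 0 0.075 -0.0005 0 0 0"
}}

```text
time: 12.6
tool_pos: [0.4859, 0.1159, 0.0572]
tool_rot: [0.0, 0.119, 0.993, -0.0]
contact_force: [-1.7, -3.2, -0.5]
gripper_width: 0.152
grasp_force: 60.7
```

```bash
python3 - <<'E'
from h import *
f=grab_frame("top");meas()
K=f["intrinsics"];T=np.array(f["world_from_camera"])
B=np.array([.5353,.1288]);a=1.332;X=np.array([np.cos(a),np.sin(a)]);Y=np.array([-X[1],X[0]])
def px(u,v,z):
    r=T[:3,:3]@np.array([(u-K[0,2])/K[0,0],-(v-K[1,2])/K[1,1],-1]);p=T[:3,3]+r*(z-T[2,3])/r[2];return (p[:2]-B)@X,(p[:2]-B)@Y
c=f["color"].astype(int);dark=(c.max(2)<60)
v,u=np.nonzero(dark[185:210,150:185]);v+=185;u+=150
for a_,b_ in zip(u,v): print(a_,b_,np.round(px(a_,b_,.02),3),c[b_,a_])
im=f["color"][:,:,::-1][170:240,130:250];cv2.imwrite("pics/buf.png",cv2.resize(im,None,fx=6,fy=6,interpolation=cv2.INTER_CUBIC))
E
```

```text
t 12.65 pos [0.4861 0.1167 0.0572] ang 1.3316 F [-0.75 -1.28 -3.6 ] w 0.153 gf 60.359129905700684
152 189 [ 0.185 -0.013] [47 47 42]
153 189 [ 0.181 -0.014] [59 57 52]
152 190 [ 0.184 -0.01 ] [47 47 42]
152 191 [ 0.183 -0.007] [47 47 43]
163 195 [ 0.144 -0.003] [52 50 45]
164 195 [ 0.141 -0.004] [22 21 19]
165 195 [ 0.137 -0.004] [18 15 16]
150 196 [0.185 0.011] [53 53 49]
163 196 [0.143 0.   ] [35 34 30]
164 196 [ 0.14 -0.  ] [12 10  8]
165 196 [ 0.136 -0.001] [17 18 16]
150 197 [0.184 0.014] [44 44 40]
163 197 [0.142 0.004] [38 37 33]
164 197 [0.139 0.003] [13 12 13]
165 197 [0.135 0.002] [31 28 26]
164 198 [0.138 0.006] [39 36 33]
172 206 [0.105 0.025] [58 33 31]
173 206 [0.102 0.024] [58 32 28]
174 206 [0.099 0.024] [59 34 30]
175 206 [0.095 0.023] [55 27 22]
176 206 [0.092 0.022] [47 26 22]
177 206 [0.089 0.021] [50 38 33]
175 207 [0.094 0.026] [56 22 18]
176 207 [0.091 0.025] [45 19 17]
177 207 [0.088 0.024] [39 15 12]
178 207 [0.085 0.024] [53 31 27]
183 207 [0.069 0.019] [57 28 24]
184 207 [0.065 0.019] [57 28 21]
176 208 [0.09  0.028] [47 17 13]
177 208 [0.087 0.028] [46 22 16]
178 208 [0.084 0.027] [58 28 23]
179 208 [0.081 0.026] [59 24 19]
176 209 [0.089 0.032] [50 27 23]
177 209 [0.086 0.031] [59 31 27]
```

View pics/buf.png

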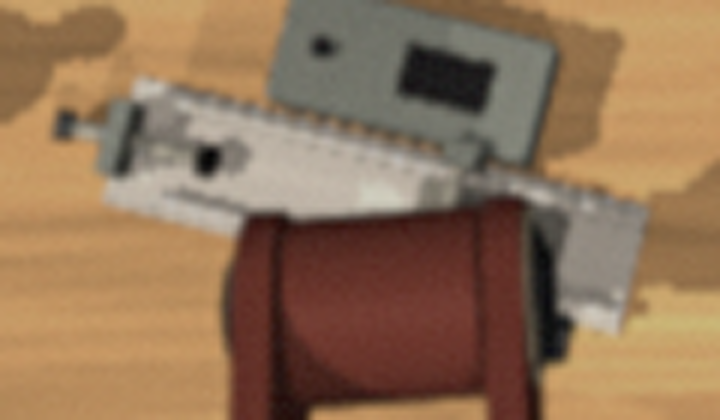

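The buffer is the black spot at crop px (207,158). Its free face is near lane x ≈ 0.134 m, so about 119 mm is left to contact. Carrying on with the slide.

Emit:
{"fn": "jog_arm", "kwargs": {
  "motion": "0 0 0.018 0 0 0 0;0 0 0.036 0 0 0 0;0 0 0.054 0 0 0 0;0 0 0.072 0 0 0 0;0 0 0.09 0 0 0 0"
}}

```text
time: 13.28
tool_pos: [0.4965, 0.16, 0.0572]
tool_rot: [0.0, 0.119, 0.993, -0.0]
contact_force: [-0.5, -4.0, 1.1]
gripper_width: 0.157
grasp_force: 60.7
```

Emit:
{"fn": "jog_arm", "kwargs": {
  "motion": "0 0 0.016 0 0 0 0;0 0 0.032 0 0 0 0;0 0 0.048 0 0 0 0;0 0 0.064 0 0 0 0;0 0 0.08 0 0 0 0"
}}

```text
time: 13.9
tool_pos: [0.506, 0.1987, 0.0571]
tool_rot: [0.0, 0.12, 0.993, -0.0]
contact_force: [-1.6, -4.7, 0.7]
gripper_width: 0.158
grasp_force: 60.9
```

```bash
cat > w.py <<'E'
from h import *
s=meas();B=np.array([.5353,.1288]);a=1.332;X=np.array([np.cos(a),np.sin(a)]);Y=np.array([-X[1],X[0]])
d=s["tool_pos"][:2]-B;F=s["contact_force"];print("bay x,y mm",np.round([d@X*1e3,d@Y*1e3],1),"F x,y",np.round([F[:2]@X,F[:2]@Y],2))
E
python3 w.py
```

```text
t 13.9 pos [0.506  0.1987 0.0571] ang 1.3311 F [-1.59 -4.68  0.75] w 0.158 gf 60.89771032333374
bay x,y mm [61. 45.] F x,y [-4.92  0.43]
```

Emit:
{"fn": "jog_arm", "kwargs": {
  "motion": "0 0 0.006 0 0 0 0;0 0 0.012 0 0 0 0;0 0 0.018 0 0 0 0;0 0 0.024 0 0 0 0;0 0 0.03 0 0 0 0"
}}

```text
time: 14.52
tool_pos: [0.5095, 0.2131, 0.0571]
tool_rot: [0.0, 0.12, 0.993, 0.0]
contact_force: [-1.0, -3.1, 1.2]
gripper_width: 0.153
grasp_force: 60.8
```

Emit:
{"fn": "jog_arm", "kwargs": {
  "motion": "0 0 0.002 0 0 0 0;0 0 0.004 0 0 0 0;0 0 0.006 0 0 0 0;0 0 0.008 0 0 0 0;0 0 0.01 0 0 0 0"
}}

```text
time: 15.15
tool_pos: [0.5106, 0.2176, 0.0571]
tool_rot: [0.0, 0.12, 0.993, 0.0]
contact_force: [-1.7, -2.3, 0.8]
gripper_width: 0.157
grasp_force: 60.9
```

Emit:
{"fn": "jog_arm", "kwargs": {
  "motion": "0 0 0.002 0 0 0 0;0 0 0.004 0 0 0 0;0 0 0.006 0 0 0 0;0 0 0.008 0 0 0 0;0 0 0.01 0 0 0 0"
}}

```text
time: 15.78
tool_pos: [0.5118, 0.2226, 0.0571]
tool_rot: [0.0, 0.12, 0.993, -0.0]
contact_force: [-1.5, -3.2, 1.5]
gripper_width: 0.156
grasp_force: 61.0
```

```bash
python3 w.py
```

```text
t 15.775 pos [0.5118 0.2226 0.0571] ang 1.3312 F [-1.47 -3.16  1.47] w 0.156 gf 60.95254898071289
bay x,y mm [85.5 45. ] F x,y [-3.42  0.68]
```

Emit:
{"fn": "jog_arm", "kwargs": {
  "motion": "0 0 0.0012 0 0 0 0;0 0 0.0024 0 0 0 0;0 0 0.0036 0 0 0 0;0 0 0.0048 0 0 0 0;0 0 0.006 0 0 0 0"
}}

```text
time: 16.4
tool_pos: [0.5125, 0.2254, 0.0571]
tool_rot: [0.0, 0.12, 0.993, -0.0]
contact_force: [-1.4, -3.5, 1.4]
gripper_width: 0.154
grasp_force: 61.0
```

Emit:
{"fn": "jog_arm", "kwargs": {
  "motion": "0 0 0.0012 0 0 0 0;0 0 0.0024 0 0 0 0;0 0 0.0036 0 0 0 0;0 0 0.0048 0 0 0 0;0 0 0.006 0 0 0 0"
}}

```text
time: 17.02
tool_pos: [0.5132, 0.2284, 0.0571]
tool_rot: [0.0, 0.12, 0.993, 0.0]
contact_force: [-1.9, -3.4, 1.9]
gripper_width: 0.155
grasp_force: 61.0
```

Emit:
{"fn": "jog_arm", "kwargs": {
  "motion": "0 0 0.0012 0 0 0 0;0 0 0.0024 0 0 0 0;0 0 0.0036 0 0 0 0;0 0 0.0048 0 0 0 0;0 0 0.006 0 0 0 0"
}}

```text
time: 17.65
tool_pos: [0.5139, 0.2313, 0.0571]
tool_rot: [-0.0, 0.12, 0.993, -0.0]
contact_force: [-1.6, -3.0, 1.6]
gripper_width: 0.155
grasp_force: 61.0
```

Emit:
{"fn": "jog_arm", "kwargs": {
  "motion": "0 0 0.0012 0 0 0 0;0 0 0.0024 0 0 0 0;0 0 0.0036 0 0 0 0;0 0 0.0048 0 0 0 0;0 0 0.006 0 0 0 0"
}}

```text
time: 18.27
tool_pos: [0.5146, 0.2341, 0.0571]
tool_rot: [-0.0, 0.12, 0.993, -0.0]
contact_force: [-1.5, -4.5, 2.7]
gripper_width: 0.157
grasp_force: 61.1
```

Emit:
{"fn": "jog_arm", "kwargs": {
  "motion": "0 0 0.0005 0 0 0 0;0 0 0.001 0 0 0 0;0 0 0.0015 0 0 0 0;0 0 0.002 0 0 0 0;0 0 0.002 0 0 0 0"
}}

```text
time: 18.9
tool_pos: [0.5147, 0.2347, 0.0571]
tool_rot: [-0.0, 0.12, 0.993, -0.001]
contact_force: [-1.0, -4.7, 3.1]
gripper_width: 0.154
grasp_force: 61.3
```

Emit:
{"fn": "jog_arm", "kwargs": {
  "motion": "0 0 0.0005 0 0 0 0;0 0 0.001 0 0 0 0;0 0 0.0015 0 0 0 0;0 0 0.002 0 0 0 0;0 0 0.002 0 0 0 0"
}}

```text
time: 19.52
tool_pos: [0.5148, 0.2352, 0.0572]
tool_rot: [-0.0, 0.12, 0.993, -0.001]
contact_force: [-3.1, -6.4, 4.5]
gripper_width: 0.149
grasp_force: 61.4
```

Emit:
{"fn": "jog_arm", "kwargs": {
  "motion": "0 0 0.0005 0 0 0 0;0 0 0.001 0 0 0 0;0 0 0.0015 0 0 0 0;0 0 0.002 0 0 0 0;0 0 0.002 0 0 0 0"
}}

```text
time: 20.15
tool_pos: [0.5149, 0.2357, 0.0572]
tool_rot: [-0.001, 0.12, 0.993, -0.002]
contact_force: [-3.9, -8.8, 6.0]
gripper_width: 0.154
grasp_force: 61.6
```

Emit:
{"fn": "jog_arm", "kwargs": {
  "motion": "0 0 0.0005 -0.0005 0 0 0;0 0 0.001 -0.0005 0 0 0;0 0 0.0015 -0.0005 0 0 0;0 0 0.002 -0.0005 0 0 0;0 0 0.0025 -0.0005 0 0 0"
}}

```text
time: 20.78
tool_pos: [0.5149, 0.2364, 0.0573]
tool_rot: [-0.001, 0.12, 0.993, -0.002]
contact_force: [-3.9, -11.8, 6.7]
gripper_width: 0.154
grasp_force: 61.7
```

```bash
python3 w.py; python3 -c "
from h import *
s=state();print(s['ft_torque'],s['tool_rot'])"
```

```text
t 20.775 pos [0.5149 0.2364 0.0573] ang 1.3309 F [ -3.95 -11.76   6.65] w 0.154 gf 61.677314043045044
bay x,y mm [99.7 45.2] F x,y [-12.36   1.05]
[-2.05145272  0.46833352 -0.43598761] [-0.00099879  0.11964429  0.99281361 -0.00231791]
```

Emit:
{"fn": "jog_arm", "kwargs": {
  "motion": "0 0 0.0005 0 0 0 0;0 0 0.001 0 0 0 0;0 0 0.001 0 0 0 0;0 0 0.001 0 0 0 0;0 0 0.001 0 0 0 0"
}}

```text
time: 21.4
tool_pos: [0.515, 0.2367, 0.0573]
tool_rot: [-0.001, 0.12, 0.993, -0.003]
contact_force: [-4.7, -10.5, 6.8]
gripper_width: 0.154
grasp_force: 61.7
```

Emit:
{"fn": "jog_arm", "kwargs": {
  "motion": "0 0 0 0 0 0 0;0 0 0 0 0 0 0;0 0 0 0 0 0 0;0 0 0 0 0 0 0;0 0 0 0 0 0 0"
}}

```text
time: 22.02
tool_pos: [0.515, 0.2367, 0.0573]
tool_rot: [-0.001, 0.12, 0.993, -0.003]
contact_force: [-4.8, -10.5, 6.0]
gripper_width: 0.154
grasp_force: 61.7
```

Emit:
{"fn": "jog_arm", "kwargs": {
  "motion": "0 0 0 0 0 0 0;0 0 0 0 0 0 0;0 0 0 0 0 0 0;0 0 0 0 0 0 0;0 0 0 0 0 0 0"
}}

```text
time: 22.65
tool_pos: [0.515, 0.2367, 0.0573]
tool_rot: [-0.001, 0.12, 0.993, -0.003]
contact_force: [-4.5, -11.7, 6.7]
gripper_width: 0.155
grasp_force: 61.7
```

Emit:
{"fn": "jog_arm", "kwargs": {
  "motion": "0 0 0.0005 0 0 0 0;0 0 0.001 0 0 0 0;0 0 0.0014 0 0 0 0;0 0 0.0014 0 0 0 0;0 0 0.0014 0 0 0 0"
}}

```text
time: 23.28
tool_pos: [0.515, 0.237, 0.0574]
tool_rot: [-0.001, 0.12, 0.993, -0.003]
contact_force: [-6.2, -12.8, 8.2]
gripper_width: 0.156
grasp_force: 61.9
```

Emit:
{"fn": "jog_arm", "kwargs": {
  "motion": "0 0 0 0 0 0 0;0 0 0 0 0 0 0;0 0 0 0 0 0 0;0 0 0 0 0 0 0;0 0 0 0 0 0 0"
}}

```text
time: 23.9
tool_pos: [0.515, 0.237, 0.0574]
tool_rot: [-0.001, 0.12, 0.993, -0.003]
contact_force: [-5.4, -12.7, 7.9]
gripper_width: 0.151
grasp_force: 61.9
```

```bash
python3 w.py
```

```text
t 23.9 pos [0.515  0.237  0.0574] ang 1.3309 F [ -5.42 -12.67   7.85] w 0.151 gf 61.910045742988586
bay x,y mm [100.4  45.3] F x,y [-13.59   2.27]
```

Emit:
{"fn": "jog_arm", "kwargs": {
  "motion": "45 0 0 0 0 0 0;45 0 0 0 0 0 0;45 0 0 0 0 0 0;45 0 0 0 0 0 0;45 0 0 0 0 0 0"
}}

```text
time: 24.52
tool_pos: [0.5159, 0.2396, 0.0574]
tool_rot: [0.0, 0.119, 0.993, 0.0]
contact_force: [-0.9, 0.3, -0.2]
gripper_width: 0.448
grasp_force: 0.0
```

```bash
python3 w.py
```

```text
t 24.525 pos [0.5159 0.2396 0.0574] ang 1.3313 F [-0.87  0.29 -0.21] w 0.448 gf 0.0
bay x,y mm [103.1  45. ] F x,y [0.08 0.91]
```

Emit:
{"fn": "jog_arm", "kwargs": {
  "motion": "45 0 -0.005 -0.02 0 0 0;45 0 -0.005 -0.08 0 0 0;45 0 -0.005 -0.16 0 0 0;45 0.02 -0.005 -0.24 0 0 0;45 0.08 -0.005 -0.3 0 0 0"
}}

```text
time: 25.15
tool_pos: [0.4774, 0.2465, 0.2106]
tool_rot: [0.002, 0.12, 0.993, 0.001]
contact_force: [-0.6, -0.3, 0.4]
gripper_width: 0.449
grasp_force: 0.0
```

Emit:
{"fn": "jog_arm", "kwargs": {
  "motion": "45 0.1 0 0 0 0 0;45 0.15 0 0 0 0 0;45 0.15 0 0 0 0 0;45 0.15 0 0 0 0 0;45 0.15 0 0 0 0 0"
}}

```text
time: 25.78
tool_pos: [0.4044, 0.264, 0.2075]
tool_rot: [0.0, 0.12, 0.993, -0.0]
contact_force: [1.1, -0.6, -0.4]
gripper_width: 0.453
grasp_force: 0.0
```

```bash
python3 - <<'E'
from h import *
meas()
poll(["carrier","carrier_grip","flap_edge","wide_carrier"],2)
for c,(r,q) in dict(side=((130,220),(210,310)),top=((170,240),(130,250))).items():
    f=grab_frame(c);im=f["color"][r[0]:r[1],q[0]:q[1],::-1];cv2.imwrite(f"pics/e_{c}.png",cv2.resize(im,None,fx=6,fy=6,interpolation=cv2.INTER_CUBIC))
E
```

```text
t 25.775 pos [0.4044 0.264  0.2075] ang 1.3302 F [ 1.11 -0.62 -0.42] w 0.453 gf 0.0
('carrier', 'top') 2 [0.5579 0.2246 0.0071] [0.0017 0.0009 0.001 ]
('carrier_grip', 'top') 2 [0.5108 0.2356 0.071 ] [0.0002 0.0012 0.    ]
('flap_edge', 'top') 2 [0.5323 0.1272 0.0131] [0.0019 0.0004 0.0015]
('wide_carrier', 'top') 2 [ 0.498  -0.1567 -0.004 ] [0.0003 0.0006 0.0008]
('carrier', 'side') 2 [0.555  0.2214 0.0043] [0.0024 0.0009 0.0008]
('carrier_grip', 'side') 2 [0.5158 0.2326 0.072 ] [0.001  0.0003 0.0004]
('flap_edge', 'side') 2 [0.535  0.1279 0.0152] [0.0015 0.0003 0.002 ]
('wide_carrier', 'side') 2 [ 0.4979 -0.1522  0.003 ] [0.0006 0.0009 0.001 ]
```

View pics/e_side.png

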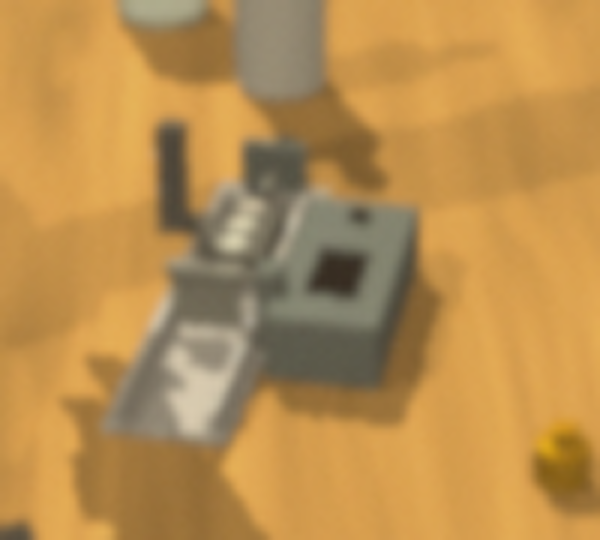

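View pics/e_top.png

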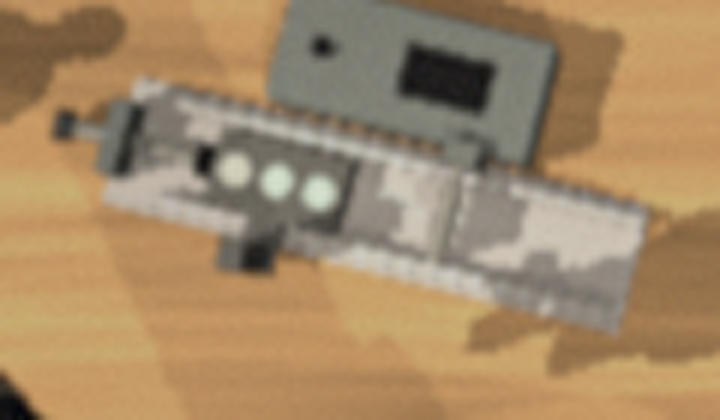

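Both views show the carrier against the buffer (top crop px ~(205,160)), the flap hanging shut at (445,215) behind it, and the gripper clear. Handing in.

```bash
python3 -c "
from plant import *
print(job_done())"
```

```text
the job is handed in; nothing more can be done
None
```

The job is handed in at about 26.5 s: the narrow carrier rests flat against the buffer with the flap shut behind it, after a hold of over half a second at about 13.6 N total push (an estimated 8–10 N of it on the buffer), and the gripper is clear; no verdict was returned.

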